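# Clear, load and close the engraver's chip guard

## Robot

A 6-joint arm with a two-finger parallel gripper is mounted at the origin on a cart in front of the work surface, level with it; the furniture and walls round the work are solid. World frame = base frame: x ahead of the robot, y to its left, z up, the work surface at z = 0. Lengths are in m, angles in rad, forces in N, time in s.
With the tool pointing down it reaches from about 0.275 to 0.975 m from the base axis. Payload 8.4 kg.
Tool frame: the origin (TCP) lies at the centre of the arm's flange, where the gripper is bolted on; the fingertips stand 190 mm ahead of it and the grasp point (between the pads) lies 171 mm ahead of it; z points along the fingers, y is the line along which they close (so a half turn about z gives the same grasp; the last joint's range is limited). The gripper opens to 92 mm and grips with 3 to 60 N. Pads are 20 mm wide; open, the fingers measure 128 mm over their backs; the gripper's body (75 mm by 189 mm) begins 69 mm behind the grasp point.
Start: joints at [-1.328, 0.353, 1.633, -0, 1.155, -0.002], TCP at [0.151, -0.606, 0.405] pointing down, gripper open.
Joint ranges: [-2.63, 2.63], [-0.92, 2.1], [0.06, 2.66], [-1.3, 4.44], [0, 2.69], [-3.02, 3.02]. Speed limits (rad/s): [2.22, 2.22, 2.79, 3.14, 3.14, 3.14].

## Interface

Orientations are given as a 3x3 rotation matrix whose columns are the frame's x, y, z axes.
In Python, from cell import sensors, imaging, order gives the robot as it stands.
- The arm moves only by the tool send_rows, never from a script. Its argument "rows" is a list of rows, each a list of 3 entries, a list of its own where there are three numbers: the turn, a rotation vector about the world's x, y, z in degrees, then the shift along the world's x, y, z in mm, then the opening, from 0 (shut) to 1 (fully open). In form: [[[wx, wy, wz], [dx, dy, dz], claw], ...]. A call has 1 to 12 rows; each row shifts and turns the commanded pose from where the row before left it; what a row does not reach is not made up. A row lasts 1/12 s, in which the tool goes at most 41.7 mm and 7.16 degrees, less where a joint would pass 70% of its speed; a pose out of reach is approached as far as the arm can. A call with a gripper value outside its range is refused whole. The fingers move at their own pace and stop on an object; "force" is the grip in N (left out, the last holds). Time passes only in rows, so rows that do not move let the fingers close. It gives the time, the measured TCP pose, the force, the opening and the grip force at its end, in the units of the state.
- sensors.read_state(): the state, without advancing time (a new reading comes with each control period).
- imaging.get_image(name): name is "side" or "top"; returns the picture (384x512x3 uint8, red, green, blue); there is no depth.
- imaging.camera_model(name): a dict with "intrinsics" (3x3 intrinsics, pixels), "distortion" ([k1, k2, p1, p2, k3] as OpenCV has them; the pictures are not rectified), "R" (3x3) and "t" (3): a world point X has camera coordinates R X + t. Camera axes: x right, y down, z forward; pixel columns grow to the right and rows downward; lengths in m; the calibration is good to about 2 mm. A picture is of the moment at which its call begins. camera_model takes no time and is no camera call.
- order.hand_in(): hands the job in; it is judged then, once.
The state is a dict: "t": time; "qpos": joint angles; "qvel": joint speeds; "joint_torque": joint torques, N m; "eef_pos": TCP position; "orientation": TCP orientation; "force": force on the tool from outside, world axes, zero at the start; "torque": the same for the moment, N m; "width": opening from 0.0 (shut) to 1.0 (fully open); "gripper_force": force on a finger pad.
Only numpy, scipy, OpenCV 4.12 (cv2) and the standard library are available. Lean on these libraries where they do the work, as an engineer would, in place of code of your own. Each camera call takes 0.05 s, during which the arm holds its last target. There are 200 camera calls.

## Task

Get the engraving bed ready for its next job: with the scraper block, not with the fingers, sweep every steel offcut off the bed into the chip gutter at its left end. When it is clear, stand the scraper upright in its wooden tray and lay the turning tools (one or two) flat on the cleared bed beside each other, roughly parallel to the back wall. Last shut the guard fully: the left door with the rebated edge first, then the right door so that its flange laps over it; leave the screw jar and the green vial where they stand.

Things in the scene. Friction and masses are not known exactly. Their poses are not given: they have to be found in the camera images.
- guard: open-topped grey chip guard, fixed. Origin: centre of its underside; x to its back (away from the robot), y to its left, z up. Inside 150 mm (x -75 to 75) by 255 mm (y -127.5 to 127.5). Back and side walls 6 mm thick, top at z 95 mm; along the front a fixed sill, x -81 to -75, top at z 61 mm. Outside the sill are the two doors.
- bed (a point): centre of the top of the flat aluminium engraving bed in the guard; axes as the guard's. It is 150 mm (x) by 200 mm (y), guard-frame y -127.5 to 72.5, top at z 45 mm. Its T-slots are mere dark lines.
- gutter (a point): centre of the floor of the chip gutter, the trench left of the bed: guard-frame y 72.5 to 127.5, x -75 to 75, floor at z 6 mm, so 39 mm below the bed.
- rebated_door (a joint): angle (rad) of the left (+y) upright door: 0 shut (a stop), grows to 1.7 as it opens towards the robot. Stays where left (friction 0.04 N m). Panel 118 mm wide, 12 thick, z 16 to 95 mm. Free edge rebated: a 5 mm tongue flush with the INNER face goes on 28 mm past the panel. Push its outer face or its post to shut it. Doors touch: if the other is shut first, its flange holds this one ajar.
- rebated_door_hinge (a point): point on the vertical hinge axis of the rebated door, in the mid-plane of the panel, at z 55.5 mm. Axes turn with the door: its outer face is 6 mm from here towards -x, its free edge lies along -y.
- rebated_door_post (a point): middle of the dark round grip post (12 mm diameter, z 95 to 116 mm) standing on the top edge of the rebated door, 100 mm from its hinge
- flanged_door (a joint): angle (rad) of the right (-y) upright door: 0 shut, grows to 1.7 as it opens towards the robot. Same panel and friction, but its free edge carries a 5 mm thick flange flush with the OUTER face, going on 28 mm past the panel, that laps over the other door's tongue from outside (24 mm lap) when both are shut.
- flanged_door_hinge (a point): point on the vertical hinge axis of the flanged door, in the mid-plane of the panel, at z 55.5 mm. Axes turn with the door: its outer face is 6 mm from here towards -x, its free edge lies along +y.
- flanged_door_post (a point): middle of the dark round grip post (12 mm diameter, z 95 to 116 mm) standing on the top edge of the flanged door, 100 mm from its hinge
- scraper: loose scraper block, about 0.22 kg: steel foot 36 x 132 x 14 mm with a wooden grip 22 x 116 mm on it, from 14 to 48 mm high. Origin: centre of its underside; y along its length, z up. Grip it across the 22 mm (x).
- scraper_tray: shallow fixed wooden tray with 14 mm high walls, outside 62 x 160 mm, inside 54 x 152 mm, floor 4 mm thick. Origin: centre of its underside; y along its length. The scraper belongs in it.
- screw_jar: bystander: plastic screw jar, 51 mm diameter, 64 mm high; origin: centre of its underside
- vial: bystander: green oil vial, 25 mm diameter, 67 mm high; origin: centre of its underside
- offcut_0: sawn steel offcut 56 x 16 x 12 mm, 0.06 kg, lying loose on the bed at the start; origin: centre of its underside; x along its length. May be absent.
- offcut_1: sawn steel offcut 56 x 16 x 12 mm, 0.06 kg, lying loose on the bed at the start; origin: centre of its underside; x along its length. May be absent.
- offcut_2: sawn steel offcut 56 x 16 x 12 mm, 0.06 kg, lying loose on the bed at the start; origin: centre of its underside; x along its length. May be absent.
- offcut_3: sawn steel offcut 56 x 16 x 12 mm, 0.06 kg, lying loose on the bed at the start; origin: centre of its underside; x along its length. May be absent.
- tool_a: dark turning tool, 123 mm long (along its y), 24 mm high, about 0.33 kg, loose on the bench; origin: middle of its length, underside. Square shank 20 mm wide (x -9 to 11 mm) and 20 mm high from y -34 to 61 mm; the head with the insert is at the -y end, 24 mm wide. Grip across the shank near y +10 mm. May be absent.
- tool_b: dark turning tool, 123 mm long (along its y), 24 mm high, about 0.33 kg, loose on the bench; origin: middle of its length, underside. Square shank 20 mm wide (x -9 to 11 mm) and 20 mm high from y -34 to 61 mm; the head with the insert is at the -y end, 24 mm wide. Grip across the shank near y +10 mm. May be absent.
Mind the look-alikes: they are no part of the job. Leave any blue look-alike of the offcut_2 alone.

How it is judged:
On the way, in this order (a step that is already met when the one before it is completed fails the run):
1. all offcuts lie in the gutter (z of each of offcut_0, offcut_1, offcut_2, offcut_3 in the frame of guard below 0.037 m and y of offcut_0 in the frame of guard between 0.0725 and 0.128 m and x of offcut_0 in the frame of guard between -0.075 and 0.075 m and y of offcut_1 in the frame of guard between 0.0725 and 0.128 m and x of offcut_1 in the frame of guard between -0.075 and 0.075 m and y of offcut_2 in the frame of guard between 0.0725 and 0.128 m and x of offcut_2 in the frame of guard between -0.075 and 0.075 m and y of offcut_3 in the frame of guard between 0.0725 and 0.128 m and x of offcut_3 in the frame of guard between -0.075 and 0.075 m), for 0.2 s.
2. the scraper stands in its tray and all turning tools lie flat on the bed (x of tool_a in the frame of guard between -0.07 and 0.07 m and y of tool_a in the frame of guard between -0.085 and 0.03 m and z of tool_a in the frame of guard between 0.04 and 0.05 m and angle between each of tool_a, tool_b, scraper's own z axis and vertical below 0.1 rad and angle between the y axis of each of tool_a, tool_b and the y axis of guard, either way round below 0.45 rad and linear speed of each of tool_a, tool_b, scraper below 0.02 m/s and x of tool_b in the frame of guard between -0.07 and 0.07 m and y of tool_b in the frame of guard between -0.085 and 0.03 m and z of tool_b in the frame of guard between 0.04 and 0.05 m and x of scraper in the frame of scraper_tray between -0.02 and 0.02 m and y of scraper in the frame of scraper_tray between -0.03 and 0.03 m and z of scraper in the frame of scraper_tray between -0.002 and 0.009 m), for 0.2 s.
3. the rebated door is shut while the flanged door is still open (value of joint rebated_door below 0.03 rad and value of joint flanged_door above 0.25 rad), for 0.2 s.
4. the flanged door is shut over it (value of joint each of rebated_door, flanged_door below 0.03 rad), for 0.2 s.
At the end, for the whole second after the job is handed in: Offcuts in the gutter, below 37 mm (guard frame); tools flat on the bed (tilt < 0.1), |x| < 70 mm, y -85 to 30 mm, within 0.45 rad of the guard's y; scraper upright on its tray's floor, within 20 mm across, 30 mm along; both doors within 0.03 rad of shut; all at rest (all of step 1 and all of step 2 and all of step 4); the robot touches nothing.
It fails at once if the fingers push an offcut (contact force between the fingers and offcut_0 above 2 N or contact force between the fingers and offcut_1 above 2 N or contact force between the fingers and offcut_2 above 2 N or contact force between the fingers and offcut_3 above 2 N).
It fails at once if the screw jar or the vial is moved by more than 30 mm (distance of any of screw_jar, vial from where it was at the start of the episode above 0.03 m).
Of offcut_0, offcut_1, offcut_2, offcut_3 only 2 to 4 are there at a start; the rules pass over those that are not, and their reading is None.
Of tool_a, tool_b only 1 to 2 are there at a start; the rules pass over those that are not, and their reading is None.
At some moment in a run one of scraper, tool_a, tool_b may be knocked a few centimetres aside while the robot is not near it.
It also fails if it takes over 208 s, if anything falls off the work surface, if the arm or the gripper's body presses on something with over 40 N, if the wrist force passes 120 N, or if a joint passes its speed limit or range.

## Working session

There is one attempt and no reset: what is moved stays moved. The work goes in short steps, Python scripts to look and compute and a tool call to move; the robot and the scene stay as the last step left them, time stands still between calls to the robot, and variables do not carry over. Pictures are saved under pics/ and viewed, at most 14 in all, crops included, and the job is handed in when it is done.

Besides the shell and the picture viewer there is one more tool, called after ">>>" as name(argument=value, ...) on one line, values as JSON. send_rows: Moves the arm, as the interface text tells. Its arguments: {"type":"object","properties":{"rows":{"type":"array"},"force":{"type":"number"}},"required":["rows"]}

```bash
mkdir -p pics; cat > h.py <<'E'
import numpy as np, cv2
from cell import sensors, imaging, order
def cam(n):
    m=imaging.camera_model(n); return [np.array(m[k],float) for k in("intrinsics","distortion","R","t")]
def ray(n,uv,z):
    K,D,R,t=cam(n); uv=np.array(uv,float).reshape(-1,1,2)
    p=cv2.undistortPoints(uv,K,D).reshape(-1,2); d=np.c_[p,np.ones(len(p))]@R; c=-R.T@t
    return c+d*((z-c[2])/d[:,2])[:,None]
def proj(n,X):
    K,D,R,t=cam(n); return cv2.projectPoints(np.array(X,float).reshape(-1,1,3),cv2.Rodrigues(R)[0],t,K,D)[0].reshape(-1,2)
def shot(n,f,crop=None,s=1):
    im=imaging.get_image(n); np.save(f"pics/{n}.npy",im); o=im[...,::-1]
    if crop: o=o[crop[1]:crop[3],crop[0]:crop[2]]
    cv2.imwrite(f"pics/{f}.png",cv2.resize(o,None,fx=s,fy=s,interpolation=cv2.INTER_CUBIC)); return im
E
python3 - <<'E'
from h import *
a=shot("top","a");b=shot("side","b")
o=np.vstack([a,b])[...,::-1]
for n in("top","side"):
    K,D,R,t=cam(n);print(n,-R.T@t,R[2],K[0,0])
print(sensors.read_state())
E
```

```text
top [5.05938035e-01 6.23846830e-04 1.09470797e+00] [ 0.06861717  0.01797227 -0.99748117] 417.48963082546294
side [ 0.4251686  -0.79892945  0.58240479] [ 0.13677293  0.85270013 -0.5041782 ] 347.99356594064056
{'t': 0.1, 'qpos': array([-1.32839976e+00,  3.53569086e-01,  1.63402906e+00, -2.20116404e-05,
        1.15519072e+00, -2.36349979e-03]), 'qvel': array([-0.00132962, -0.00296425, -0.00150777,  0.0005127 , -0.00038608,
       -0.00045548]), 'joint_torque': array([-2.85932992e-04, -5.94903660e+01, -3.34931087e+01,  6.99151587e-02,
        1.84129074e-02, -3.10775158e-05]), 'eef_pos': array([ 0.15142354, -0.60617535,  0.40405789]), 'orientation': array([[ 9.70193335e-01,  2.42332001e-01, -3.06675260e-04],
       [ 2.42332194e-01, -9.70192646e-01,  1.15640605e-03],
       [-1.72998909e-05, -1.19625473e-03, -9.99999284e-01]]), 'force': array([-0.44713494, -0.57887046, -0.48942256]), 'torque': array([0.03291688, 0.00814838, 0.01116695]), 'gripper_force': 0.0, 'width': 1.002510419617696}
```

```bash
python3 -c "
import cv2
for n in 'ab': cv2.imwrite(f'pics/{n}2.png',cv2.resize(cv2.imread(f'pics/{n}.png'),(800,600),interpolation=cv2.INTER_CUBIC))"
```

```text
(no output)
```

View pics/a2.png

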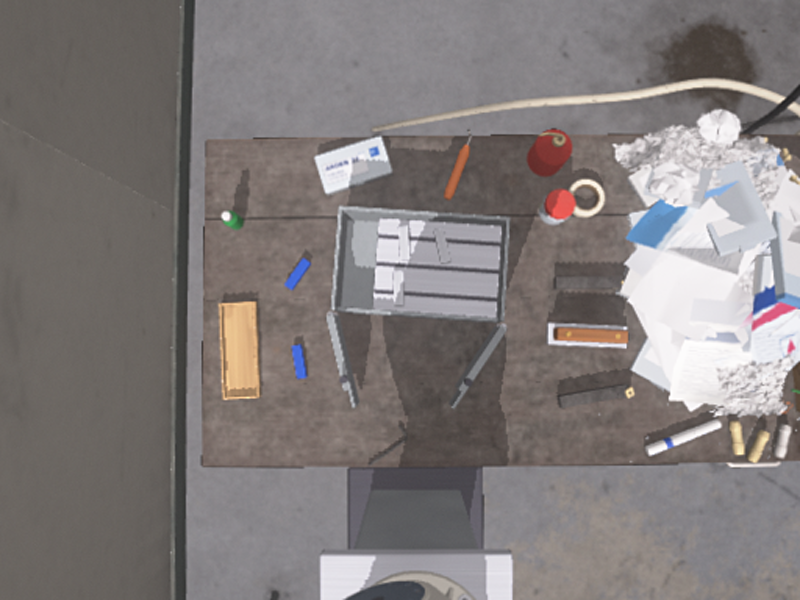

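View pics/b2.png

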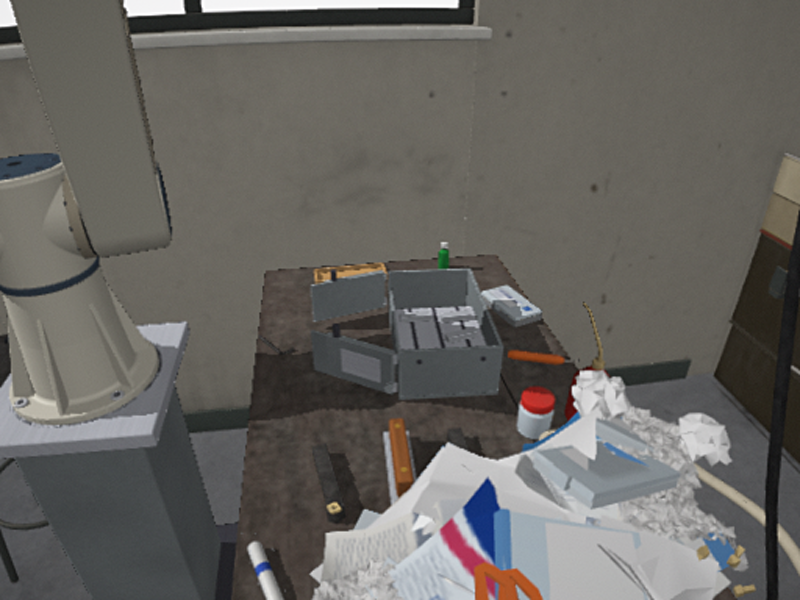

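Top view (800x600 scale): the guard is at (420,262) with doors open below it, the scraper at (590,335) and the tray at (240,350). Dark tools are at (588,280) and (595,390). Blue look-alikes are at (298,270) and (299,360), vial at (232,218), jar at (558,205). Steel offcuts seem to be at (405,240), (442,245) and (397,288), so I'm enlarging the bed next.

```bash
python3 - <<'E'
from h import *
im=cv2.imread("pics/a.png")
c=cv2.resize(im[125:215,200:340],None,fx=5.7,fy=5.7,interpolation=cv2.INTER_CUBIC)
c=cv2.createCLAHE(3,(4,4)).apply(cv2.cvtColor(c,cv2.COLOR_BGR2GRAY)); cv2.imwrite("pics/c.png",c)
d=cv2.resize(im[160:270,340:420],None,fx=5.4,fy=5.4,interpolation=cv2.INTER_CUBIC)
cv2.imwrite("pics/d.png",np.clip(d*1.6,0,255))
E
```

```text
[ WARN:0@0.191] global loadsave.cpp:1063 imwrite_ Unsupported depth image for selected encoder is fallbacked to CV_8U.
```

View pics/c.png

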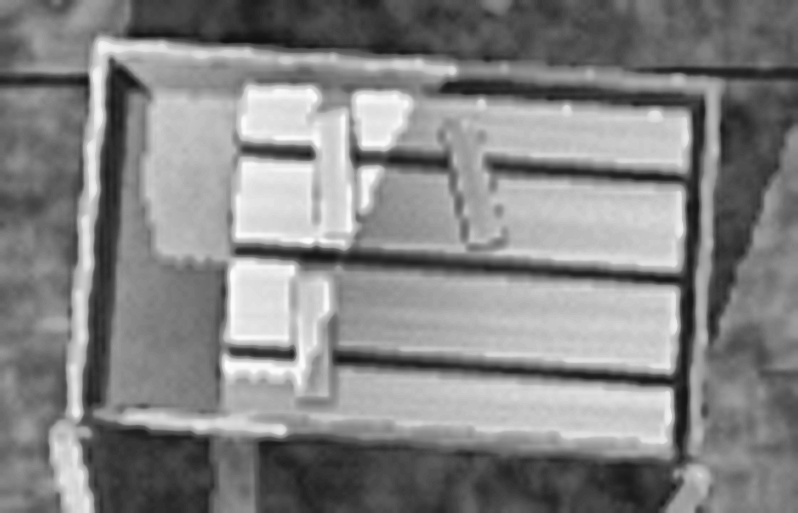

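View pics/d.png

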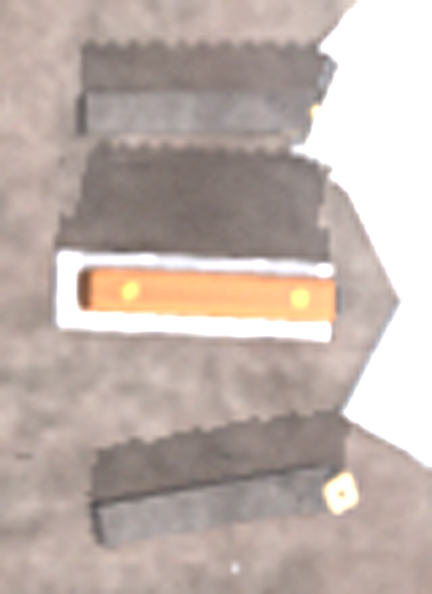

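Bed crop: three steel offcuts at crop (335,175), (475,185) and (315,335), and no fourth. Second crop: the scraper is white steel with an orange grip at (195,290). Two dark tools with gold inserts, both heads to the right, at (195,110) and (225,505). The blue bars at (298,270) and (299,360) are the look-alikes, so I leave them.

```bash
cat > m.py <<'E'
from h import *
C=lambda l:np.array(l)/5.7+np.array([200,125])-.4
D=lambda l:np.array(l)/5.4+np.array([340,160])-.4
np.set_printoptions(precision=4,suppress=True)
g=ray("top",C([[97,40],[722,80],[75,415],[697,455]]),.095)[:,:2]
print("guard",g)
d=(g[0]-g[1]);print(np.linalg.norm(d),"yaw",np.degrees(np.arctan2(-d[0],d[1])))
d2=g[2]-g[3];print(np.linalg.norm(d2),np.degrees(np.arctan2(-d2[0],d2[1])))
im=cv2.imread("pics/a.png");h=cv2.cvtColor(im,cv2.COLOR_BGR2HSV)
def rect(m,z,roi):
    M=np.zeros(m.shape,np.uint8);x0,y0,x1,y1=roi;M[y0:y1,x0:x1]=m[y0:y1,x0:x1]*255
    c=max(cv2.findContours(M,0,2)[0],key=cv2.contourArea);p=ray("top",c.reshape(-1,2),z)[:,:2]
    r=cv2.minAreaRect((p*1000).astype(np.float32));return r, cv2.contourArea(c)
w=(h[...,0]<25)&(h[...,1]>90)&(h[...,2]>90)
print("tray",rect(w,.014,(130,180,180,270)))
print("grip",rect(w,.048,(345,190,410,235)))
print("foot",ray("top",D([[57,248],[57,328],[332,340],[333,262]]),.014))
print("toolU",ray("top",D([[82,92],[82,133],[305,133],[315,112]]),.020))
print("toolL",ray("top",D([[93,508],[103,545],[325,508],[328,468],[341,494]]),.020))
print("offc",ray("top",C([[335,175],[475,185],[315,335]]),.057))
bl=(h[...,0]>100)&(h[...,0]<130)&(h[...,1]>150)
E
python3 m.py
```

```text
guard [[ 0.7126  0.1149]
 [ 0.6924 -0.1507]
 [ 0.5526  0.1244]
 [ 0.5335 -0.137 ]]
0.26641207982562215 yaw -4.356044722083458
0.2620574394742008 -4.195476288063859
tray (((489.2840576171875, 291.10675048828125), (159.83895874023438, 63.18644714355469), 2.8206987380981445), 1372.5)
grip (((509.069091796875, -284.03363037109375), (115.8607406616211, 20.085752487182617), 87.26310729980469), 312.0)
foot [[ 0.5321 -0.2213  0.014 ]
 [ 0.4939 -0.2204  0.014 ]
 [ 0.4868 -0.3525  0.014 ]
 [ 0.5241 -0.354   0.014 ]]
toolU [[ 0.6065 -0.2337  0.02  ]
 [ 0.5868 -0.2333  0.02  ]
 [ 0.5858 -0.3405  0.02  ]
 [ 0.5958 -0.3456  0.02  ]]
toolL [[ 0.4088 -0.2346  0.02  ]
 [ 0.3914 -0.239   0.02  ]
 [ 0.4074 -0.3451  0.02  ]
 [ 0.4263 -0.347   0.02  ]
 [ 0.4139 -0.3529  0.02  ]]
offc [[ 0.659   0.0144  0.057 ]
 [ 0.6539 -0.0471  0.057 ]
 [ 0.5885  0.0237  0.057 ]]
```

>>> send_rows(rows=[[[0, 0, 6.1], [29, 26, -8.7], 0.7], [[0, 0, 6.1], [29, 26, -8.7], 0.7], [[0, 0, 6.1], [29, 26, -8.7], 0.7], [[0, 0, 6.1], [29, 26, -8.7], 0.7], [[0, 0, 6.1], [29, 26, -8.7], 0.7], [[0, 0, 6.1], [29, 26, -8.7], 0.7], [[0, 0, 6.1], [29, 26, -8.7], 0.7], [[0, 0, 6.1], [29, 26, -8.7], 0.7], [[0, 0, 6.1], [29, 26, -8.7], 0.7], [[0, 0, 6.1], [29, 26, -8.7], 0.7], [[0, 0, 6.1], [29, 26, -8.7], 0.7], [[0, 0, 6.1], [29, 26, -8.7], 0.7]], force=40)

```text
t: 1.1
eef_pos: [0.5006, -0.2928, 0.2997]
orientation: [[0.043, 0.999, -0.0], [0.999, -0.043, 0.0], [0.0, -0.0, -1.0]]
force: [0.5, -0.0, 0.6]
width: 0.705
gripper_force: 0.0
```

>>> send_rows(rows=[[[0, 0, 0], [0, 0, 0], 0.7], [[0, 0, 0], [0, 0, 0], 0.7]])

```text
t: 1.27
eef_pos: [0.5004, -0.2928, 0.2994]
orientation: [[0.045, 0.999, -0.001], [0.999, -0.045, 0.001], [0.001, -0.001, -1.0]]
force: [-0.7, -0.5, 0.4]
width: 0.699
gripper_force: 0.0
```

```bash
cat >> h.py <<'E'
def st():
    s=sensors.read_state();R=s["orientation"]
    print("t%.2f"%s["t"],np.round(s["eef_pos"]*1000,1),"yaw %.2f"%np.degrees(np.arctan2(R[1,0],R[0,0])),"tz",np.round(R[:,2],3),"F",np.round(s["force"],1),"w %.3f"%s["width"],np.round(s["qpos"],2))
E
python3 -c "from h import *;st()"
```

```text
t1.27 [ 500.4 -292.8  299.4] yaw 87.40 tz [-0.001  0.001 -1.   ] F [-0.7 -0.5  0.4] w 0.699 [-0.53  0.4   1.82 -0.    0.92 -0.49]
```

>>> send_rows(rows=[[[0, 0, 0], [4.3, 3.6, -23], 0.7], [[0, 0, 0], [4.3, 3.6, -23], 0.7], [[0, 0, 0], [0, 0, -23], 0.7], [[0, 0, 0], [0, 0, -23], 0.7], [[0, 0, 0], [0, 0, 0], 0.7], [[0, 0, 0], [0, 0, 0], 0.1], [[0, 0, 0], [0, 0, 0], 0.1], [[0, 0, 0], [0, 0, 0], 0.1], [[0, 0, 0], [0, 0, 0], 0.1], [[0, 0, 0], [0, 0, 0], 0.1], [[0, 0, 0], [0, 0, 0], 0.1], [[0, 0, 0], [0, 0, 0], 0.1]], force=45)

```text
t: 2.27
eef_pos: [0.5083, -0.2873, 0.2089]
orientation: [[0.048, 0.999, 0.001], [0.999, -0.048, -0.0], [-0.0, 0.001, -1.0]]
force: [-0.2, 0.8, 5.7]
width: 0.235
gripper_force: 45.0
```

```bash
python3 -c "
from h import *;st()
shot('side','e',(180,230,400,400),3.5)"
```

```text
t2.27 [ 508.3 -287.3  208.9] yaw 87.22 tz [ 0.001 -0.    -1.   ] F [-0.2  0.8  5.7] w 0.235 [-0.52  0.54  1.86  0.    0.74 -0.47]
```

View pics/e.png

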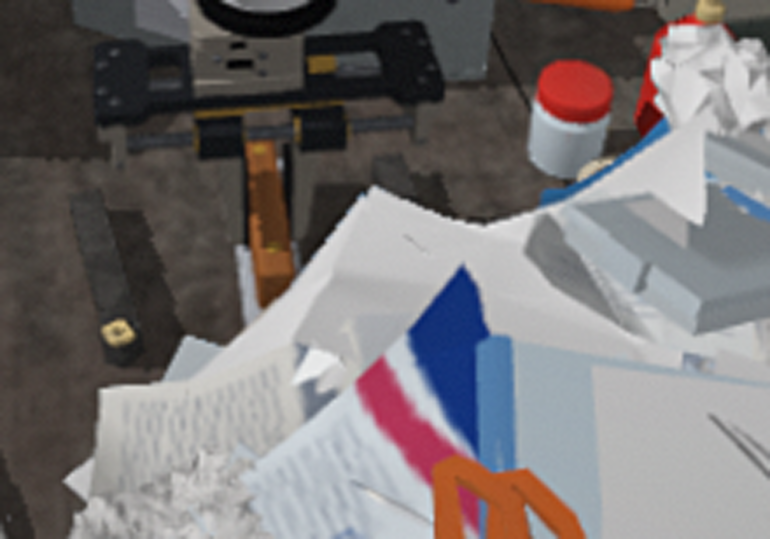

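The scraper is gripped (opening 21.6 mm), with the fingers on the orange grip at crop (265,190). Next I lift it and carry it over the bed's right end.

>>> send_rows(rows=[[[0, 0, 0], [0, 0, 25], 0.1], [[0, 0, 0], [0, 0, 25], 0.1], [[0, 0, 0], [0, 0, 25], 0.1], [[0, 0, 0], [0, 0, 25], 0.1], [[0, 0, 0], [0, 0, 25], 0.1], [[0, 0, 0], [0, 0, 25], 0.1], [[0, 0, 0], [0, 0, 0], 0.1]])

```text
t: 2.9
eef_pos: [0.5092, -0.2877, 0.3629]
orientation: [[0.048, 0.999, 0.006], [0.999, -0.048, -0.003], [-0.003, 0.006, -1.0]]
force: [0.7, -1.1, -1.5]
width: 0.236
gripper_force: 45.0
```

>>> send_rows(rows=[[[0, 0, -6.5], [8, 13, 0], 0.1], [[0, 0, -6.5], [8, 13, 0], 0.1], [[0, 0, -6.5], [8, 13, 0], 0.1], [[0, 0, -6.5], [8, 13, 0], 0.1], [[0, 0, -6.5], [8, 13, 0], 0.1], [[0, 0, -6.5], [8, 13, 0], 0.1], [[0, 0, -6.5], [8, 13, 0], 0.1], [[0, 0, -6.5], [8, 13, 0], 0.1], [[0, 0, -6.5], [8, 13, 0], 0.1], [[0, 0, -6.5], [8, 13, 0], 0.1], [[0, 0, -6.5], [8, 13, 0], 0.1], [[0, 0, -6.5], [8, 13, 0], 0.1]])

```text
t: 3.9
eef_pos: [0.604, -0.1303, 0.3567]
orientation: [[0.988, 0.155, -0.002], [0.155, -0.988, 0.0], [-0.002, -0.001, -1.0]]
force: [-0.1, -0.7, -2.0]
width: 0.229
gripper_force: 45.0
```

>>> send_rows(rows=[[[0, 0, -6.75], [5.5, 12, 0], 0.1], [[0, 0, -6.75], [5.5, 12, 0], 0.1], [[0, 0, 0], [0, 0, 0], 0.1], [[0, 0, 0], [0, 0, 0], 0.1], [[0, 0, 0], [0, 0, 0], 0.1]])

```text
t: 4.32
eef_pos: [0.6146, -0.1074, 0.3574]
orientation: [[0.998, -0.071, -0.002], [-0.071, -0.998, -0.0], [-0.002, 0.0, -1.0]]
force: [-0.8, -0.3, -2.2]
width: 0.232
gripper_force: 45.0
```

```bash
python3 -c "
from h import *;st()
a=shot('top','f1',(180,100,380,290),3);b=shot('side','f2',(180,100,360,270),3)
x=cv2.imread('pics/f1.png');y=cv2.imread('pics/f2.png')
cv2.imwrite('pics/f.png',cv2.resize(np.hstack([x[:510],y]),(800,358)))"
```

```text
t4.32 [ 614.6 -107.4  357.4] yaw -4.04 tz [-0.002 -0.    -1.   ] F [-0.8 -0.3 -2.2] w 0.232 [-0.18  0.4   1.68 -0.    1.07  1.47]
```

View pics/f.png

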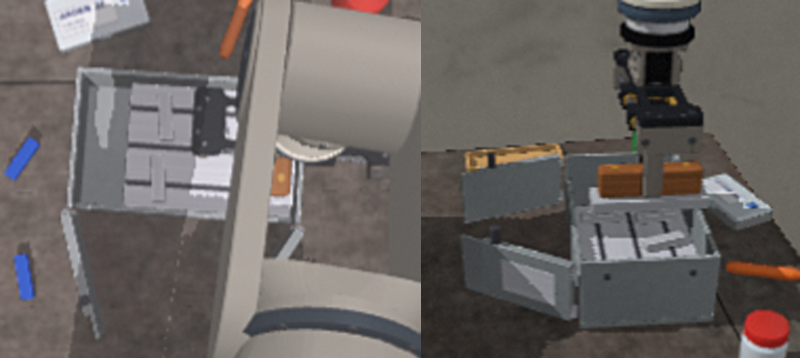

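```bash
python3 - <<'E'
from h import *
np.set_printoptions(precision=1,suppress=True)
c=np.array([.6146,-.1074]);a=np.radians(-4.04);X=np.array([np.cos(a),np.sin(a)]);Y=np.array([-X[1],X[0]])
for L in(-.066,.066): print(proj("side",[[*(c+L*X-.018*Y),z] for z in(.1484,.1624)]))
f=cv2.imread("pics/f2.png");cv2.imwrite("pics/f3.png",cv2.resize(f[200:340,210:510],None,fx=2.6,fy=2.6))
E
```

```text
[[260.7 202.3]
 [260.8 197.2]]
[[316.  199.6]
 [316.5 194.6]]
```

View pics/f3.png

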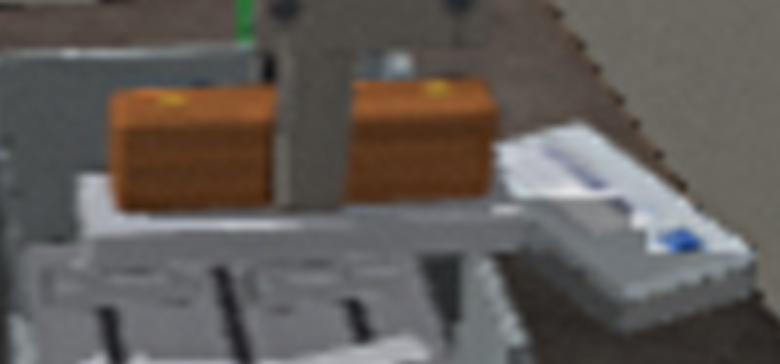

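The foot spans side pixels 261.5 to 318, against 261 to 316 predicted. It is centred to about 3 mm and level. Descending.

>>> send_rows(rows=[[[0, 0, 0], [-2, 0, -20], 0.1], [[0, 0, 0], [0, 0, -20], 0.1], [[0, 0, 0], [0, 0, -20], 0.1], [[0, 0, 0], [0, 0, -20], 0.1], [[0, 0, 0], [0, 0, -15], 0.1], [[0, 0, 0], [0, 0, -6], 0.1], [[0, 0, 0], [0, 0, 0], 0.1], [[0, 0, 0], [0, 0, 0], 0.1], [[0, 0, 0], [0, 0, 0], 0.1]])

```text
t: 5.17
eef_pos: [0.6135, -0.1075, 0.2584]
orientation: [[0.997, -0.074, 0.002], [-0.074, -0.997, -0.0], [0.002, 0.0, -1.0]]
force: [0.3, -0.4, -3.0]
width: 0.234
gripper_force: 45.0
```

>>> send_rows(rows=[[[0, 0, 0], [0, 0, -1.5], 0.1], [[0, 0, 0], [0, 0, -1.5], 0.1], [[0, 0, 0], [0, 0, 0], 0.1], [[0, 0, 0], [0, 0, 0], 0.1], [[0, 0, 0], [0, 0, 0], 0.1]])

```text
t: 5.58
eef_pos: [0.6131, -0.1071, 0.2545]
orientation: [[0.997, -0.074, 0.0], [-0.074, -0.997, -0.0], [0.0, -0.0, -1.0]]
force: [-0.2, 0.6, -1.4]
width: 0.233
gripper_force: 45.0
```

>>> send_rows(rows=[[[0, 0, 0], [0.75, 10, 0], 0.1], [[0, 0, 0], [0.75, 10, 0], 0.1], [[0, 0, 0], [0.75, 10, 0], 0.1], [[0, 0, 0], [0.75, 10, 0], 0.1], [[0, 0, 0], [0.75, 10, 0], 0.1], [[0, 0, 0], [0.75, 10, 0], 0.1], [[0, 0, 0], [0.75, 10, 0], 0.1], [[0, 0, 0], [0.75, 10, 0], 0.1], [[0, 0, 0], [0.75, 10, 0], 0.1], [[0, 0, 0], [0.75, 10, 0], 0.1], [[0, 0, 0], [0.75, 10, 0], 0.1]])

```text
t: 6.5
eef_pos: [0.6214, 0.0038, 0.2543]
orientation: [[0.997, -0.074, -0.0], [-0.074, -0.997, -0.0], [-0.0, 0.0, -1.0]]
force: [-0.3, -1.0, -2.5]
width: 0.24
gripper_force: 45.0
```

>>> send_rows(rows=[[[0, 0, 0], [0.5, 6, 0], 0.1], [[0, 0, 0], [0.5, 6, 0], 0.1], [[0, 0, 0], [0.5, 6, 0], 0.1], [[0, 0, 0], [0.5, 6, 0], 0.1], [[0, 0, 0], [0.5, 6, 0], 0.1], [[0, 0, 0], [0.5, 6, 0], 0.1], [[0, 0, 0], [0.5, 6, 0], 0.1], [[0, 0, 0], [0.5, 6, 0], 0.1], [[0, 0, 0], [0.5, 6, 0], 0.1], [[0, 0, 0], [0.5, 6, 0], 0.1], [[0, 0, 0], [0, 0, 0], 0.1], [[0, 0, 0], [0, 0, 0], 0.1]])

```text
t: 7.5
eef_pos: [0.6263, 0.0632, 0.2543]
orientation: [[0.997, -0.074, 0.0], [-0.074, -0.997, -0.0], [0.0, 0.0, -1.0]]
force: [-0.2, -0.5, -2.2]
width: 0.232
gripper_force: 45.0
```

```bash
python3 -c "
from h import *;st()
shot('top','g1',(180,110,380,260),3);shot('side','g2',(180,120,360,270),3)
x=cv2.imread('pics/g1.png');y=cv2.imread('pics/g2.png')
cv2.imwrite('pics/g.png',cv2.resize(np.hstack([x,y]),(800,316)))"
```

```text
t7.50 [626.3  63.2 254.3] yaw -4.24 tz [ 0. -0. -1.] F [-0.2 -0.5 -2.2] w 0.232 [ 0.1   0.53  1.74 -0.    0.88  1.74]
```

View pics/g.png

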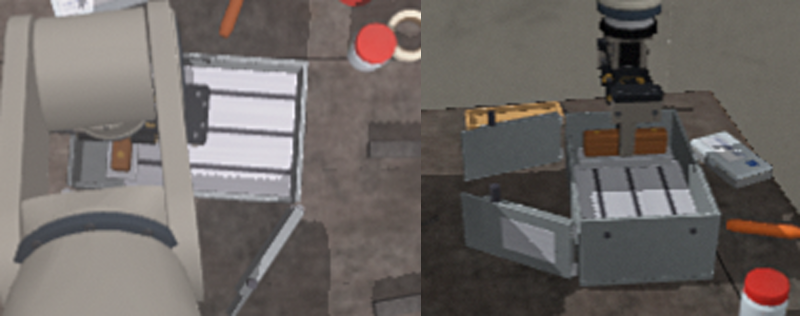

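The bed shows no offcuts in either view. I lift, go over to the tray and look again with the arm clear.

>>> send_rows(rows=[[[0, 0, 0], [0, 0, 25], 0.1], [[0, 0, 0], [0, 0, 25], 0.1], [[0, 0, 0], [0, 0, 25], 0.1], [[0, 0, 0], [0, 0, 25], 0.1], [[0, 0, 0.7], [-14, 23, 0], 0.1], [[0, 0, 0.7], [-14, 23, 0], 0.1], [[0, 0, 0.7], [-14, 23, 0], 0.1], [[0, 0, 0.7], [-14, 23, 0], 0.1], [[0, 0, 0.7], [-14, 23, 0], 0.1], [[0, 0, 0.7], [-14, 23, 0], 0.1], [[0, 0, 0.7], [-14, 23, 0], 0.1], [[0, 0, 0.7], [-14, 23, 0], 0.1]])

```text
t: 8.6
eef_pos: [0.5136, 0.2474, 0.3544]
orientation: [[1.0, 0.023, 0.0], [0.023, -1.0, 0.0], [0.0, -0.0, -1.0]]
force: [0.5, 0.9, -2.1]
width: 0.237
gripper_force: 45.0
```

>>> send_rows(rows=[[[0, 0, 0.7], [-14, 22, 0], 0.1], [[0, 0, 0.7], [-14, 22, 0], 0.1], [[0, 0, 0], [0, 0, 0], 0.1], [[0, 0, 0], [0, 0, -25], 0.1], [[0, 0, 0], [0, 0, -25], 0.1], [[0, 0, 0], [0, 0, -25], 0.1], [[0, 0, 0], [0, 0, -20], 0.1], [[0, 0, 0], [0, 0, 0], 0.1], [[0, 0, 0], [0, 0, 0], 0.1], [[0, 0, 0], [0, 0, 0], 0.1]])

```text
t: 9.43
eef_pos: [0.487, 0.2908, 0.2604]
orientation: [[0.999, 0.047, 0.001], [0.047, -0.999, 0.001], [0.001, -0.001, -1.0]]
force: [-0.3, 0.1, -1.2]
width: 0.238
gripper_force: 45.0
```

```bash
python3 -c "
from h import *;st()
shot('top','i1',(120,110,350,280),3);shot('side','i2',(180,120,360,290),3)
x=cv2.imread('pics/i1.png');y=cv2.imread('pics/i2.png')
cv2.imwrite('pics/i.png',cv2.resize(np.hstack([x,y]),(800,332)))"
```

```text
t9.43 [487.  290.8 260.4] yaw 2.70 tz [ 0.001  0.001 -1.   ] F [-0.3  0.1 -1.2] w 0.238 [ 0.54  0.44  1.87 -0.    0.83  2.06]
```

View pics/i.png

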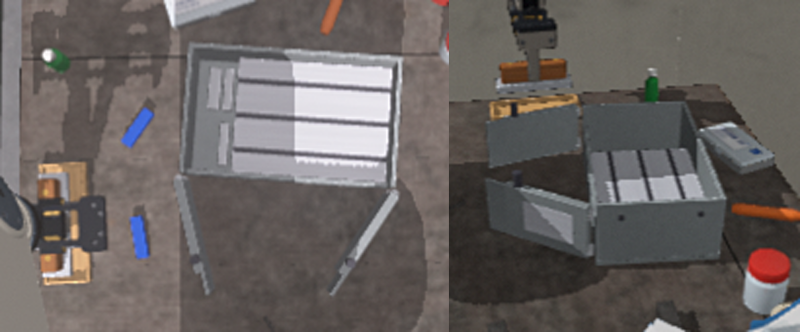

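All three offcuts lie flat in the gutter, at (214,88), (228,88) and (223,143), and the bed is clear. The scraper hangs centred over the tray, so I lower and release it.

>>> send_rows(rows=[[[0, 0, 0], [0, 0, -15], 0.1], [[0, 0, 0], [0, 0, -15], 0.1], [[0, 0, 0], [0, 0, -10], 0.1], [[0, 0, 0], [0, 0, -6], 0.1], [[0, 0, 0], [0, 0, 0], 0.1], [[0, 0, 0], [0, 0, 0], 0.1], [[0, 0, 0], [0, 0, 0], 0.1]])

```text
t: 10.12
eef_pos: [0.4866, 0.291, 0.2138]
orientation: [[0.999, 0.048, 0.001], [0.048, -0.999, 0.0], [0.001, -0.0, -1.0]]
force: [0.0, -1.1, -1.8]
width: 0.237
gripper_force: 45.0
```

>>> send_rows(rows=[[[0, 0, 0], [0, 0, 0], 0.6], [[0, 0, 0], [0, 0, 0], 0.6], [[0, 0, 0], [0, 0, 0], 0.6], [[0, 0, 0], [0, 0, 0], 0.6], [[0, 0, 0], [0, 0, 25], 0.6], [[0, 0, 0], [0, 0, 25], 0.6], [[0, 0, 0], [0, 0, 25], 0.6], [[0, 0, 0], [0, 0, 25], 0.6], [[0, 0, 0], [0, 0, 25], 0.6], [[0, 0, 5.4], [6.9, -36, 0], 0.6], [[0, 0, 5.4], [6.9, -36, 0], 0.6], [[0, 0, 5.4], [6.9, -36, 0], 0.6]])

```text
t: 11.12
eef_pos: [0.507, 0.1821, 0.3391]
orientation: [[0.944, 0.33, 0.002], [0.33, -0.944, 0.0], [0.002, 0.0, -1.0]]
force: [0.9, -0.4, -0.5]
width: 0.604
gripper_force: 0.0
```

>>> send_rows(rows=[[[0, 0, 5.4], [6.9, -36, 0], 0.6], [[0, 0, 5.4], [6.9, -36, 0], 0.6], [[0, 0, 5.4], [6.9, -36, 0], 0.6], [[0, 0, 5.4], [6.9, -36, 0], 0.6], [[0, 0, 0], [0, 0, 0], 0.6], [[0, 0, 0], [0, 0, 0], 0.6]])

```text
t: 11.62
eef_pos: [0.5348, 0.0373, 0.3384]
orientation: [[0.763, 0.646, 0.0], [0.646, -0.763, 0.0], [0.0, 0.0, -1.0]]
force: [-0.3, 0.1, 0.8]
width: 0.599
gripper_force: 0.0
```

```bash
python3 - <<'E'
from h import *
st();b=shot("top","j")[...,::-1];a=cv2.imread("pics/a.png")
for n,(x0,y0,x1,y1) in dict(right=(345,165,405,265),tray=(130,180,175,260)).items():
    d=cv2.absdiff(a,b)[y0:y1,x0:x1].max(2);print(n,(d>40).sum(),np.argwhere(d>40).mean(0)[::-1]+[x0,y0] if (d>40).any() else '')
h=cv2.cvtColor(b,cv2.COLOR_BGR2HSV)
c=np.hstack([cv2.resize(b[165:265,340:410],(385,550),interpolation=2),cv2.resize(b[180:280,130:200],(385,550),interpolation=2)])
cv2.imwrite("pics/j2.png",np.clip(c.astype(float)*1.5,0,255).astype(np.uint8))
E
```

```text
t11.62 [534.8  37.3 338.4] yaw 40.27 tz [ 0.  0. -1.] F [-0.3  0.1  0.8] w 0.599 [0.07 0.29 1.89 0.   0.96 0.93]
right 696 [375.98994253 212.9295977 ]
tray 945 [153.53439153 221.98941799]
```

View pics/j2.png

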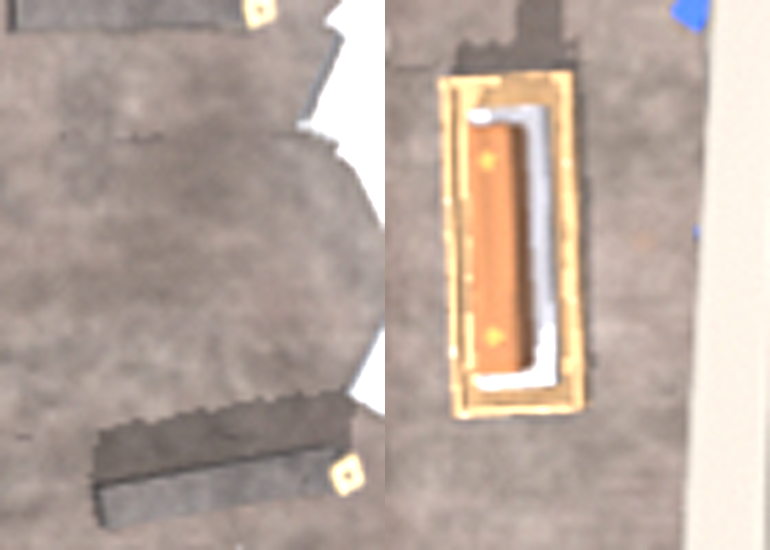

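The scraper stands flat in the tray. The lower tool is unmoved, but the upper tool has been knocked: its insert is now near full-image pixel (387,167). Locating it again.

```bash
python3 - <<'E'
from h import *
np.set_printoptions(precision=4,suppress=True)
b=cv2.imread("pics/j.png");h=cv2.cvtColor(b,cv2.COLOR_BGR2HSV)
y=(h[...,0]>12)&(h[...,0]<32)&(h[...,1]>60)&(h[...,2]>130);M=np.zeros(y.shape,np.uint8);M[155:180,375:400]=y[155:180,375:400]
p=np.argwhere(M)[:,::-1].mean(0);print("insert",p,M.sum(),ray("top",p,.024))
D=lambda l:np.array(l)/5.5+np.array([340,165])-.4
print("edge",ray("top",D([[10,31],[235,31]]),.020))
r=((h[...,0]<8)|(h[...,0]>172))&(h[...,1]>150);N=np.zeros(y.shape,np.uint8);N[115:150,340:375]=r[115:150,340:375]
(c,rad)=cv2.minEnclosingCircle(np.argwhere(N)[:,::-1].astype(np.float32));print("jar",c,rad,ray("top",c,.064))
cv2.imwrite("pics/k.png",np.clip(cv2.resize(b[115:215,315:415],(600,600),interpolation=2).astype(float)*1.5,0,255).astype(np.uint8))
E
```

```text
insert [386.5667 166.0333] 30 [[ 0.6328 -0.316   0.024 ]]
edge [[ 0.6234 -0.1995  0.02  ]
 [ 0.6224 -0.3058  0.02  ]]
jar (357.92425537109375, 130.22727966308594) 9.345169067382812 [[ 0.7188 -0.2351  0.064 ]]
```

View pics/k.png

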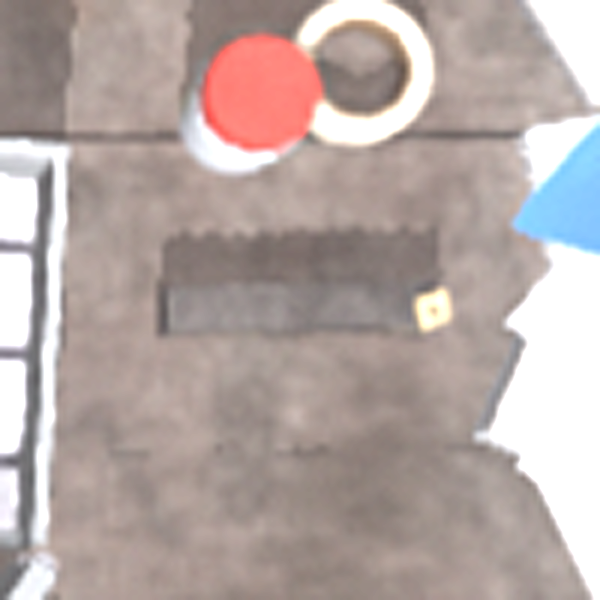

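Enlarged view: the upper tool is at crop (300,308), square to the image, with the jar 45 mm beyond it. A half-open gripper fits between them.

>>> send_rows(rows=[[[0, 0, 6.15], [12.3, -36, 0], 0.5], [[0, 0, 6.15], [12.3, -36, 0], 0.5], [[0, 0, 6.15], [12.3, -36, 0], 0.5], [[0, 0, 6.15], [12.3, -36, 0], 0.5], [[0, 0, 6.15], [12.3, -36, 0], 0.5], [[0, 0, 6.15], [12.3, -36, 0], 0.5], [[0, 0, 6.15], [12.3, -36, 0], 0.5], [[0, 0, 6.15], [12.3, -36, 0], 0.5], [[0, 0, 0], [0, 0, -30], 0.5], [[0, 0, 0], [0, 0, -30], 0.5], [[0, 0, 0], [0, 0, -10], 0.5], [[0, 0, 0], [0, 0, 0], 0.5]])

```text
t: 12.67
eef_pos: [0.6323, -0.2471, 0.2651]
orientation: [[0.004, 1.0, -0.006], [1.0, -0.004, 0.002], [0.002, -0.006, -1.0]]
force: [0.1, 0.7, 0.2]
width: 0.497
gripper_force: 0.0
```

>>> send_rows(rows=[[[0, 0, 0], [0, 0, 0], 0.5], [[0, 0, 0], [0, 0, 0], 0.5], [[0, 0, 0], [0, 0, 0], 0.5]])

```text
t: 12.92
eef_pos: [0.6339, -0.2486, 0.2703]
orientation: [[0.004, 1.0, 0.003], [1.0, -0.004, -0.001], [-0.001, 0.003, -1.0]]
force: [0.0, -0.0, -0.4]
width: 0.504
gripper_force: 0.0
```

>>> send_rows(rows=[[[0, 0, 0], [0, -1, -25], 0.5], [[0, 0, 0], [0, 0, -25], 0.5], [[0, 0, 0], [0, 0, -20], 0.5], [[0, 0, 0], [0, 0, -5], 0.5], [[0, 0, 0], [0, 0, 0], 0.5], [[0, 0, 0], [0, 0, 0], 0.5], [[0, 0, 0], [0, 0, 0], 0.1], [[0, 0, 0], [0, 0, 0], 0.1], [[0, 0, 0], [0, 0, 0], 0.1], [[0, 0, 0], [0, 0, 0], 0.1], [[0, 0, 0], [0, 0, 0], 0.1], [[0, 0, 0], [0, 0, 0], 0.1]])

```text
t: 13.92
eef_pos: [0.6336, -0.2504, 0.1943]
orientation: [[0.005, 1.0, 0.002], [1.0, -0.005, -0.001], [-0.001, 0.002, -1.0]]
force: [0.4, -0.3, 6.9]
width: 0.216
gripper_force: 44.9
```

>>> send_rows(rows=[[[0, 0, 0], [0, 0, 26], 0.1], [[0, 0, 0], [0, 0, 26], 0.1], [[0, 0, 0], [0, 0, 26], 0.1], [[0, 0, 0], [0, 0, 26], 0.1], [[0, 0, 0], [0, 0, 26], 0.1], [[0, 0, -0.6], [2.7, 31.5, 0], 0.1], [[0, 0, -0.6], [2.7, 31.5, 0], 0.1], [[0, 0, -0.6], [2.7, 31.5, 0], 0.1], [[0, 0, -0.6], [2.7, 31.5, 0], 0.1], [[0, 0, -0.6], [2.7, 31.5, 0], 0.1], [[0, 0, -0.5], [2.7, 31.5, 0], 0.1], [[0, 0, -0.5], [2.7, 31.5, 0], 0.1]])

```text
t: 14.92
eef_pos: [0.6514, -0.0282, 0.3226]
orientation: [[0.075, 0.997, -0.002], [0.997, -0.075, 0.0], [-0.0, -0.002, -1.0]]
force: [0.1, 0.6, -3.7]
width: 0.212
gripper_force: 44.9
```

>>> send_rows(rows=[[[0, 0, 0], [0, 0, 0], 0.1], [[0, 0, 0], [0, 0, 0], 0.1], [[0, 0, 0], [0, 0, -25], 0.1], [[0, 0, 0], [0, 0, -25], 0.1], [[0, 0, 0], [0, 0, -20], 0.1], [[0, 0, 0], [0, 0, -6], 0.1], [[0, 0, 0], [0, 0, 0], 0.1], [[0, 0, 0], [0, 0, 0], 0.1], [[0, 0, 0], [0, 0, 0], 0.1]])

```text
t: 15.67
eef_pos: [0.6525, -0.0302, 0.2486]
orientation: [[0.075, 0.997, 0.002], [0.997, -0.075, -0.0], [-0.0, 0.002, -1.0]]
force: [1.2, 0.2, -2.8]
width: 0.212
gripper_force: 44.9
```

>>> send_rows(rows=[[[0, 0, 0], [0, 0, -5], 0.1], [[0, 0, 0], [0, 0, -3.5], 0.1], [[0, 0, 0], [0, 0, 0], 0.1], [[0, 0, 0], [0, 0, 0], 0.1], [[0, 0, 0], [0, 0, 0], 0.42], [[0, 0, 0], [0, 0, 0], 0.42], [[0, 0, 0], [0, 0, 0], 0.42], [[0, 0, 0], [0, 0, 0], 0.42]])

```text
t: 16.33
eef_pos: [0.6519, -0.0296, 0.2389]
orientation: [[0.075, 0.997, 0.0], [0.997, -0.075, -0.0], [-0.0, 0.0, -1.0]]
force: [0.1, -0.9, -0.2]
width: 0.421
gripper_force: 0.0
```

>>> send_rows(rows=[[[0, 0, 0], [0, 0, 15], 0.42], [[0, 0, 0], [0, 0, 25], 0.42], [[0, 0, 0], [0, 0, 25], 0.42], [[0, 0, 0], [0, 0, 25], 0.42], [[0, 0, 0], [0, 0, 25], 0.42], [[0, 0, 1.3], [-24.5, -25.7, 0], 0.5], [[0, 0, 1.3], [-24.5, -25.7, 0], 0.5], [[0, 0, 1.3], [-24.5, -25.7, 0], 0.5], [[0, 0, 1.3], [-24.5, -25.7, 0], 0.5], [[0, 0, 1.3], [-24.5, -25.7, 0], 0.5], [[0, 0, 1.3], [-24.5, -25.7, 0], 0.5], [[0, 0, 0], [0, 0, 0], 0.5]])

```text
t: 17.33
eef_pos: [0.5012, -0.1867, 0.3537]
orientation: [[-0.061, 0.998, -0.002], [0.998, 0.061, -0.001], [-0.001, -0.003, -1.0]]
force: [0.9, -0.3, -0.6]
width: 0.5
gripper_force: 0.0
```

```bash
python3 - <<'E'
from h import *
st();b=shot("top","l")[...,::-1];a=cv2.imread("pics/j.png")
for n,(x0,y0,x1,y1) in dict(right=(355,225,405,265),tray=(130,180,175,260)).items():
    d=cv2.absdiff(a,b)[y0:y1,x0:x1].max(2);print(n,(d>40).sum())
c=np.hstack([cv2.resize(b[115:215,200:340],(560,400),interpolation=2),cv2.resize(b[190:270,345:405],(240,320),interpolation=2)[:400] if 0 else cv2.resize(b[190:290,340:400],(240,400),interpolation=2)])
cv2.imwrite("pics/l2.png",np.clip(c.astype(float)*1.4,0,255).astype(np.uint8))
E
```

```text
t17.33 [ 501.2 -186.7  353.7] yaw 93.48 tz [-0.002 -0.001 -1.   ] F [ 0.9 -0.3 -0.6] w 0.500 [-0.36  0.27  1.87 -0.    1.   -0.42]
right 1159
tray 0
```

View pics/l2.png

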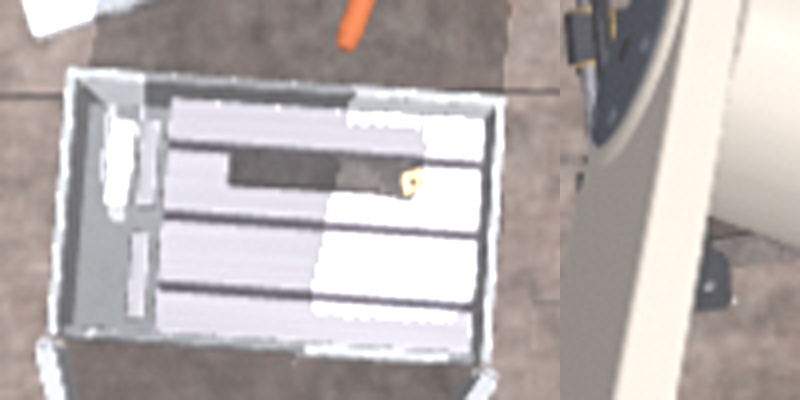

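Tool A lies flat on the bed at crop (320,172), and the offcuts are still in the gutter. The arm hides tool B, but it was unmoved and the single knock has already happened, so I carry on.

>>> send_rows(rows=[[[0, 0, 1.3], [-23.3, -25, 0], 0.5], [[0, 0, 1.3], [-23.3, -25, 0], 0.5], [[0, 0, 1.3], [-23.3, -25, 0], 0.5], [[0, 0, 1.3], [-23.3, -25, 0], 0.5], [[0, 0, 0], [0, 0, -30], 0.5], [[0, 0, 0], [0, 0, -30], 0.5], [[0, 0, 0], [0, 0, -25], 0.5], [[0, 0, 0], [0, 0, 0], 0.5], [[0, 0, 0], [0, 0, 0], 0.5], [[0, 0, 0], [0, 0, 0], 0.5]])

```text
t: 18.22
eef_pos: [0.4127, -0.2839, 0.2698]
orientation: [[-0.152, 0.988, 0.001], [0.988, 0.152, -0.001], [-0.001, 0.001, -1.0]]
force: [0.1, -0.1, 0.7]
width: 0.499
gripper_force: 0.0
```

```bash
python3 - <<'E'
from h import *
st();shot("side","m",(170,240,290,350),6)
E
```

```text
t18.22 [ 412.7 -283.9  269.8] yaw 98.76 tz [ 0.001 -0.001 -1.   ] F [ 0.1 -0.1  0.7] w 0.499 [-0.61  0.34  2.01  0.    0.79 -0.76]
```

View pics/m.png

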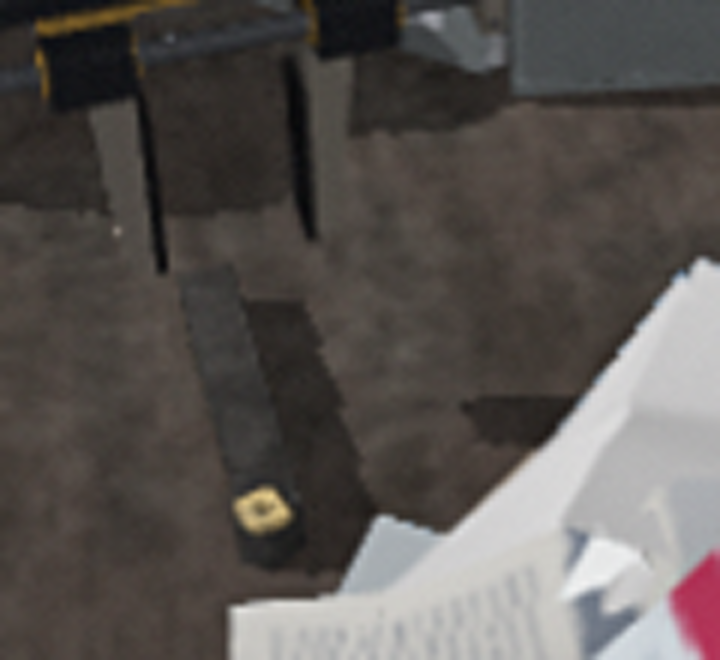

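Tool B is where it was, at crop (235,400), with the open fingers above it and aligned.

>>> send_rows(rows=[[[0, 0, 0], [-4.5, -3, -25], 0.5], [[0, 0, 0], [0, 0, -25], 0.5], [[0, 0, 0], [0, 0, -20], 0.5], [[0, 0, 0], [0, 0, -5], 0.5], [[0, 0, 0], [0, 0, 0], 0.5], [[0, 0, 0], [0, 0, 0], 0.5], [[0, 0, 0], [0, 0, 0], 0.1], [[0, 0, 0], [0, 0, 0], 0.1], [[0, 0, 0], [0, 0, 0], 0.1], [[0, 0, 0], [0, 0, 0], 0.1], [[0, 0, 0], [0, 0, 0], 0.1], [[0, 0, 0], [0, 0, 0], 0.1]])

```text
t: 19.27
eef_pos: [0.4076, -0.2871, 0.1945]
orientation: [[-0.152, 0.988, 0.001], [0.988, 0.152, -0.001], [-0.001, 0.001, -1.0]]
force: [-0.8, 1.1, 7.8]
width: 0.213
gripper_force: 45.0
```

>>> send_rows(rows=[[[0, 0, 0], [0, 0, 26], 0.1], [[0, 0, 0], [0, 0, 26], 0.1], [[0, 0, 0], [0, 0, 26], 0.1], [[0, 0, 0], [0, 0, 26], 0.1], [[0, 0, 0], [0, 0, 26], 0.1], [[0, 0, 0], [0, 0, 26], 0.1], [[0, 0, 0], [0, 0, 0], 0.1], [[0, 0, 0], [0, 0, 0], 0.1]])

```text
t: 19.93
eef_pos: [0.4073, -0.2869, 0.3506]
orientation: [[-0.152, 0.988, 0.002], [0.988, 0.152, -0.001], [-0.002, 0.002, -1.0]]
force: [-0.1, -0.7, -3.8]
width: 0.21
gripper_force: 45.0
```

>>> send_rows(rows=[[[0, 0, -1.45], [20.8, 29.1, 0], 0.1], [[0, 0, -1.45], [20.8, 29.1, 0], 0.1], [[0, 0, -1.45], [20.8, 29.1, 0], 0.1], [[0, 0, -1.45], [20.8, 29.1, 0], 0.1], [[0, 0, -1.45], [20.8, 29.1, 0], 0.1], [[0, 0, -1.45], [20.8, 29.1, 0], 0.1], [[0, 0, -1.45], [20.8, 29.1, 0], 0.1], [[0, 0, -1.45], [20.8, 29.1, 0], 0.1], [[0, 0, -1.45], [20.8, 29.1, 0], 0.1], [[0, 0, 0], [0, 0, 0], 0.1], [[0, 0, 0], [0, 0, 0], 0.1], [[0, 0, 0], [0, 0, 0], 0.1]])

```text
t: 20.93
eef_pos: [0.5936, -0.0249, 0.3476]
orientation: [[0.074, 0.997, -0.004], [0.997, -0.074, -0.0], [-0.0, -0.004, -1.0]]
force: [0.2, -0.8, -3.1]
width: 0.211
gripper_force: 45.0
```

>>> send_rows(rows=[[[0, 0, 0], [0, 0, -25], 0.1], [[0, 0, 0], [0, 0, -25], 0.1], [[0, 0, 0], [0, 0, -25], 0.1], [[0, 0, 0], [0, 0, -20], 0.1], [[0, 0, 0], [0, 0, -7], 0.1], [[0, 0, 0], [0, 0, 0], 0.1], [[0, 0, 0], [0, 0, 0], 0.1], [[0, 0, 0], [0, 0, 0], 0.1]])

```text
t: 21.6
eef_pos: [0.5948, -0.0255, 0.249]
orientation: [[0.076, 0.997, 0.002], [0.997, -0.076, -0.0], [0.0, 0.002, -1.0]]
force: [0.7, 0.2, -2.5]
width: 0.21
gripper_force: 45.0
```

>>> send_rows(rows=[[[0, 0, 0], [0, 0, -5], 0.1], [[0, 0, 0], [0, 0, -4], 0.1], [[0, 0, 0], [0, 0, 0], 0.1], [[0, 0, 0], [0, 0, 0], 0.1], [[0, 0, 0], [0, 0, 0], 0.42], [[0, 0, 0], [0, 0, 0], 0.42], [[0, 0, 0], [0, 0, 0], 0.42], [[0, 0, 0], [0, 0, 0], 0.42]])

```text
t: 22.27
eef_pos: [0.5944, -0.0249, 0.2388]
orientation: [[0.075, 0.997, -0.0], [0.997, -0.075, 0.0], [0.0, -0.0, -1.0]]
force: [0.4, 0.8, -0.1]
width: 0.422
gripper_force: 0.0
```

>>> send_rows(rows=[[[0, 0, 0], [0, 0, 15], 0.42], [[0, 0, 0], [0, 0, 25], 0.42], [[0, 0, 0], [0, 0, 25], 0.42], [[0, 0, 0], [0, 0, 25], 0.42], [[0, 0, 0], [0, 0, 25], 0.42], [[0, 0, 0], [0, 0, 15], 0], [[0, 0, 0], [0, 0, 0], 0]])

```text
t: 22.85
eef_pos: [0.5954, -0.025, 0.3724]
orientation: [[0.075, 0.997, 0.006], [0.997, -0.075, -0.0], [0.0, 0.006, -1.0]]
force: [0.9, 0.2, 0.1]
width: 0.295
gripper_force: 0.0
```

```bash
python3 - <<'E'
from h import *
np.set_printoptions(precision=4,suppress=True)
st()
b=shot("side","n")[...,::-1]
a=cv2.imread("pics/i1.png")
c=np.hstack([cv2.resize(a[180:320,160:420],(480,258),interpolation=2),cv2.resize(b[165:255,195:325],(320,222),interpolation=2).__getitem__(slice(None))if 0 else cv2.resize(b[160:265,195:325],(320,258),interpolation=2)])
cv2.imwrite("pics/n2.png",np.clip(c.astype(float)*1.3,0,255).astype(np.uint8))
# guard frame, door hinges guess
O=np.array([.6225,-.012]);t=np.radians(-4.3);X=np.array([np.cos(t),np.sin(t)]);Y=np.array([-X[1],X[0]])
def G(px,z):
    p=ray("top",px,z)[:,:2]-O; return np.c_[p@X,p@Y]*1000
s=.64
print("posts top z.116",G(np.array([[347,383],[463,375]])*s,.116))
print("hinge ends",G(np.array([[331,313],[503,327]])*s,.095)," free",G(np.array([[353,405],[455,406]])*s,.095))
E
```

```text
t22.85 [595.4 -25.  372.4] yaw 85.68 tz [ 0.006 -0.    -1.   ] F [0.9 0.2 0.1] w 0.295 [-0.04  0.34  1.73  0.    1.07  0.03]
posts top z.116 [[-190.4875   98.1487]
 [-166.868   -73.8496]]
hinge ends [[ -87.0271  132.444 ]
 [ -90.9921 -132.0607]]  free [[-224.7218   88.6616]
 [-215.579   -66.3092]]
```

View pics/n2.png

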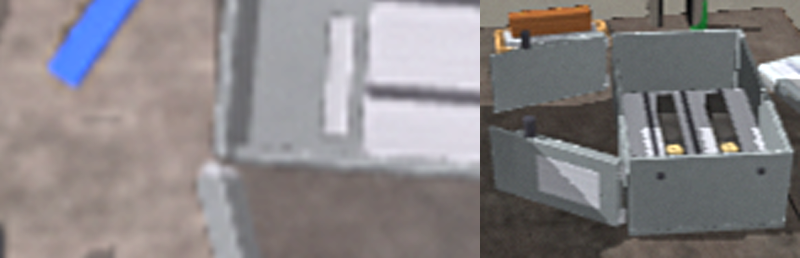

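Both tools lie parallel on the bed with inserts at (675,150) and (729,148). The doors are about 71° (left) and 58° (right) open. Working out the push arcs.

```bash
python3 - <<'E'
from h import *
np.set_printoptions(precision=1,suppress=True)
O=np.array([622.5,-12]);t=np.radians(-4.3);X=np.array([np.cos(t),np.sin(t)]);Y=np.array([-X[1],X[0]])
def P(side,th,gap,r=95):
    a=np.radians(th);u=np.array([-np.sin(a),-np.cos(a)]);n=np.array([-np.cos(a),np.sin(a)])
    p=r*u+(6+18*abs(n[0])+10*abs(n[1])+gap)*n
    g=np.array([-87+p[0],side*(134+p[1])]); return O+g[0]*X+g[1]*Y
for s,t0 in((1,72),(-1,62)):
    print(s,"approach",P(s,t0+6,30))
    W=[P(s,th,0) for th in np.linspace(t0,0,13)]; print("start",W[0]);print(np.diff(W,axis=0)); print("end",W[-1])
E
```

```text
1 approach [445.  164.5]
start [448.5 126.1]
[[ 0.3 -8.9]
 [ 1.1 -9. ]
 [ 2.1 -9.1]
 [ 3.  -9. ]
 [ 4.1 -8.8]
 [ 5.1 -8.6]
 [ 6.1 -8.1]
 [ 7.1 -7.6]
 [ 8.1 -6.9]
 [ 9.  -6. ]
 [ 9.8 -5. ]
 [10.5 -3.9]]
end [514.7  35.2]
-1 approach [ 417.5 -143.6]
start [ 433. -108.]
[[2.6 7.5]
 [3.3 7.4]
 [4.  7.2]
 [4.7 7. ]
 [5.5 6.6]
 [6.2 6.2]
 [6.9 5.7]
 [7.5 5.1]
 [8.1 4.4]
 [8.6 3.7]
 [9.1 2.8]
 [9.5 1.9]]
end [508.9 -42.6]
```

>>> send_rows(rows=[[[0, 0, 0], [-21.5, 27.1, 0], 0], [[0, 0, 0], [-21.5, 27.1, 0], 0], [[0, 0, 0], [-21.5, 27.1, 0], 0], [[0, 0, 0], [-21.5, 27.1, 0], 0], [[0, 0, 0], [-21.5, 27.1, 0], 0], [[0, 0, 0], [-21.5, 27.1, 0], 0], [[0, 0, 0], [-21.5, 27.1, 0], 0], [[0, 0, 0], [0, 0, -35], 0], [[0, 0, 0], [0, 0, -35], 0], [[0, 0, 0], [0, 0, -35], 0], [[0, 0, 0], [0, 0, 0], 0], [[0, 0, 0], [0, 0, 0], 0]])

```text
t: 23.9
eef_pos: [0.4428, 0.1644, 0.2619]
orientation: [[0.075, 0.997, -0.006], [0.997, -0.075, -0.002], [-0.002, -0.005, -1.0]]
force: [0.1, -0.3, 0.3]
width: 0.002
gripper_force: 0.0
```

>>> send_rows(rows=[[[0, 0, 0], [0, -12, 0], 0], [[0, 0, 0], [0, -12, 0], 0], [[0, 0, 0], [2, -12, 0], 0], [[0, 0, 0], [1, -2, 0], 0], [[0, 0, 0], [0, 0, 0], 0], [[0, 0, 0], [0, 0, 0], 0]])

```text
t: 24.4
eef_pos: [0.4473, 0.1263, 0.2648]
orientation: [[0.077, 0.997, 0.002], [0.997, -0.077, 0.001], [0.001, 0.002, -1.0]]
force: [0.1, -0.2, -1.2]
width: 0.003
gripper_force: 0.0
```

Pushing the left door along its arc.

>>> send_rows(rows=[[[0, 0, 0], [0.5, -9, 0], 0], [[0, 0, 0], [1.2, -9, 0], 0], [[0, 0, 0], [2.2, -9, 0], 0], [[0, 0, 0], [3.2, -9, 0], 0], [[0, 0, 0], [4.2, -8.8, 0], 0], [[0, 0, 0], [5.2, -8.6, 0], 0], [[0, 0, 0], [6.2, -8.1, 0], 0], [[0, 0, 0], [7.2, -7.6, 0], 0], [[0, 0, 0], [8.2, -6.9, 0], 0], [[0, 0, 0], [9, -6, 0], 0], [[0, 0, 0], [7, -5, 0], 0]])

```text
t: 25.32
eef_pos: [0.5022, 0.0389, 0.2638]
orientation: [[0.076, 0.997, 0.0], [0.997, -0.076, -0.0], [-0.0, 0.0, -1.0]]
force: [-0.5, 0.2, -0.4]
width: 0.004
gripper_force: 0.2
```

>>> send_rows(rows=[[[0, 0, 0], [6, -3, 0], 0], [[0, 0, 0], [5, 0, 0], 0], [[0, 0, 0], [3, 0, 0], 0], [[0, 0, 0], [0, 0, 0], 0], [[0, 0, 0], [0, 0, 0], 0]])

```text
t: 25.73
eef_pos: [0.5144, 0.0368, 0.2634]
orientation: [[0.075, 0.997, -0.002], [0.997, -0.075, -0.0], [-0.001, -0.002, -1.0]]
force: [-3.0, -2.6, 0.6]
width: 0.005
gripper_force: 1.7
```

>>> send_rows(rows=[[[0, 0, 0], [3, 0, 0], 0], [[0, 0, 0], [3, 0, 0], 0], [[0, 0, 0], [0, 0, 0], 0], [[0, 0, 0], [0, 0, 0], 0], [[0, 0, 0], [0, 0, 0], 0]])

```text
t: 26.15
eef_pos: [0.5168, 0.0367, 0.263]
orientation: [[0.075, 0.997, -0.012], [0.997, -0.075, -0.001], [-0.002, -0.012, -1.0]]
force: [-22.5, -2.6, 18.2]
width: 0.01
gripper_force: 11.9
```

The force jumped to 22 N, so the left door is on its stop. I retreat and go round to the right door.

>>> send_rows(rows=[[[0, 0, 0], [-23, 0, 0], 0], [[0, 0, 0], [-23, 0, 0], 0], [[0, 0, 0], [0, 0, 33], 0], [[0, 0, 0], [0, 0, 33], 0], [[0, 0, 0], [0, 0, 33], 0], [[0, 0, 0], [-9.5, -30, 0], 0], [[0, 0, 0], [-9.5, -30, 0], 0], [[0, 0, 0], [-9.5, -30, 0], 0], [[0, 0, 0], [-9.5, -30, 0], 0], [[0, 0, 0], [-9.5, -30, 0], 0], [[0, 0, 0], [-9.5, -30, 0], 0], [[0, 0, 0], [0, 0, 0], 0]])

```text
t: 27.15
eef_pos: [0.4171, -0.1465, 0.3631]
orientation: [[0.077, 0.997, 0.001], [0.997, -0.077, -0.002], [-0.002, 0.001, -1.0]]
force: [-0.3, 0.2, 0.7]
width: 0.007
gripper_force: 0.0
```

>>> send_rows(rows=[[[0, 0, 0], [0, 0, 0], 0], [[0, 0, 0], [0, 0, 0], 0]])

```text
t: 27.32
eef_pos: [0.4183, -0.143, 0.3629]
orientation: [[0.076, 0.997, 0.001], [0.997, -0.076, 0.0], [0.0, 0.001, -1.0]]
force: [0.1, -0.2, -0.3]
width: 0.001
gripper_force: 0.0
```

```bash
python3 - <<'E'
from h import *
np.set_printoptions(precision=1,suppress=True)
st();b=shot("top","p")[...,::-1]
h=cv2.cvtColor(b,cv2.COLOR_BGR2GRAY)
O=np.array([.6225,-.012]);t=np.radians(-4.3);X=np.array([np.cos(t),np.sin(t)]);Y=np.array([-X[1],X[0]])
# brightness profile along guard x at post height & door top, to see the left door's top edge
for y,z in((.034,.116),(.08,.095),(.11,.095)):
    xs=np.arange(-.13,-.06,.004);p=proj("top",[[*(O+x*X+y*Y),z] for x in xs])
    print(y,[(int(x*1000),int(h[int(round(v)),int(round(u))])) for x,(u,v) in zip(xs,p)])
E
```

```text
t27.32 [ 418.3 -143.   362.9] yaw 85.63 tz [ 0.  0. -1.] F [ 0.1 -0.2 -0.3] w 0.001 [-0.3  0.1  2.   0.   1.  -0.3]
0.034 [(-130, 77), (-126, 82), (-122, 87), (-118, 86), (-113, 86), (-109, 84), (-105, 82), (-101, 80), (-97, 71), (-93, 74), (-89, 75), (-85, 72), (-81, 99), (-77, 131), (-73, 161), (-69, 164), (-65, 164), (-61, 166)]
0.08 [(-130, 81), (-126, 80), (-122, 78), (-118, 82), (-113, 84), (-109, 84), (-105, 85), (-101, 87), (-97, 113), (-93, 129), (-89, 129), (-85, 114), (-81, 94), (-77, 125), (-73, 120), (-69, 117), (-65, 165), (-61, 163)]
0.11 [(-130, 113), (-126, 107), (-122, 105), (-118, 112), (-113, 112), (-109, 115), (-105, 115), (-101, 113), (-97, 119), (-93, 123), (-89, 127), (-85, 129), (-81, 95), (-77, 119), (-73, 120), (-69, 124), (-65, 122), (-61, 122)]
```

Numerically, the left door's top edge lies at guard x -97 to -85 mm, so it is shut. Now the right door.

>>> send_rows(rows=[[[0, 0, 0], [0, 0, -33], 0], [[0, 0, 0], [0, 0, -33], 0], [[0, 0, 0], [0, 0, -32], 0], [[0, 0, 0], [0, 0, 0], 0], [[0, 0, 0], [5, 12, 0], 0], [[0, 0, 0], [5, 12, 0], 0], [[0, 0, 0], [5, 11, 0], 0], [[0, 0, 0], [0, 0, 0], 0]])

```text
t: 28.03
eef_pos: [0.4344, -0.1064, 0.2662]
orientation: [[0.073, 0.997, 0.002], [0.997, -0.073, 0.0], [0.0, 0.002, -1.0]]
force: [0.4, -0.5, -0.4]
width: 0.005
gripper_force: 0.0
```

>>> send_rows(rows=[[[0, 0, 0], [2.6, 7.5, 0], 0], [[0, 0, 0], [3.3, 7.4, 0], 0], [[0, 0, 0], [4, 7.2, 0], 0], [[0, 0, 0], [4.7, 7, 0], 0], [[0, 0, 0], [5.5, 6.6, 0], 0], [[0, 0, 0], [6.2, 6.2, 0], 0], [[0, 0, 0], [6.9, 5.7, 0], 0], [[0, 0, 0], [7.5, 5.1, 0], 0], [[0, 0, 0], [8.1, 4.4, 0], 0], [[0, 0, 0], [8.6, 3.7, 0], 0], [[0, 0, 0], [8, 2.8, 0], 0]])

```text
t: 28.95
eef_pos: [0.4994, -0.0442, 0.2647]
orientation: [[0.075, 0.997, -0.0], [0.997, -0.075, 0.0], [0.0, -0.0, -1.0]]
force: [-0.6, -0.5, -0.3]
width: 0.003
gripper_force: 0.3
```

>>> send_rows(rows=[[[0, 0, 0], [5, 2, 0], 0], [[0, 0, 0], [5, 0, 0], 0], [[0, 0, 0], [3, 0, 0], 0], [[0, 0, 0], [0, 0, 0], 0], [[0, 0, 0], [0, 0, 0], 0], [[0, 0, 0], [0, 0, 0], 0]])

```text
t: 29.45
eef_pos: [0.5095, -0.0424, 0.2643]
orientation: [[0.076, 0.997, -0.006], [0.997, -0.076, 0.001], [0.001, -0.006, -1.0]]
force: [-9.7, 2.5, 8.7]
width: 0.003
gripper_force: 5.7
```

>>> send_rows(rows=[[[0, 0, 0], [3, 0, 0], 0], [[0, 0, 0], [0, 0, 0], 0], [[0, 0, 0], [0, 0, 0], 0], [[0, 0, 0], [0, 0, 0], 0]])

```text
t: 29.78
eef_pos: [0.5106, -0.0424, 0.2639]
orientation: [[0.076, 0.997, -0.012], [0.997, -0.076, 0.001], [0.0, -0.012, -1.0]]
force: [-20.1, 3.7, 14.1]
width: 0.003
gripper_force: 10.6
```

>>> send_rows(rows=[[[0, 0, 0], [-23, 0, 0], 0], [[0, 0, 0], [-23, 0, 0], 0], [[0, 0, 0], [0, 0, 33], 0], [[0, 0, 0], [0, 0, 33], 0], [[0, 0, 0], [0, 0, 33], 0], [[0, 0, 0], [-8, -33, 0], 0], [[0, 0, 0], [-8, -33, 0], 0], [[0, 0, 0], [-8, -33, 0], 0], [[0, 0, 0], [-8, -33, 0], 0], [[0, 0, 0], [-8, -33, 0], 0], [[0, 0, 0], [0, 0, 0], 0], [[0, 0, 0], [0, 0, 0], 0]])

```text
t: 30.78
eef_pos: [0.428, -0.2092, 0.3638]
orientation: [[0.079, 0.997, 0.0], [0.997, -0.079, 0.0], [0.0, 0.0, -1.0]]
force: [-0.2, -0.6, -1.0]
width: 0.005
gripper_force: 0.0
```

>>> send_rows(rows=[[[0, 0, 0], [0, 0, 0], 0], [[0, 0, 0], [0, 0, 0], 0], [[0, 0, 0], [0, 0, 0], 0], [[0, 0, 0], [0, 0, 0], 0]])

```text
t: 31.12
eef_pos: [0.4287, -0.2068, 0.3638]
orientation: [[0.074, 0.997, -0.0], [0.997, -0.074, 0.0], [0.0, -0.0, -1.0]]
force: [0.1, 0.7, 0.2]
width: 0.004
gripper_force: 0.0
```

```bash
python3 - <<'E'
from h import *
st();b=shot("top","q")[...,::-1]
h=cv2.cvtColor(b,cv2.COLOR_BGR2GRAY)
O=np.array([.6225,-.012]);t=np.radians(-4.3);X=np.array([np.cos(t),np.sin(t)]);Y=np.array([-X[1],X[0]])
for y in(.09,.06,.01,-.01,-.06,-.09):
    xs=np.arange(-.12,-.064,.004);p=proj("top",[[*(O+x*X+y*Y),.095] for x in xs])
    print(y,[(int(x*1000),int(h[int(round(v)),int(round(u))])) for x,(u,v) in zip(xs,p)])
i=cv2.imread("pics/j.png");print("tray diff",(cv2.absdiff(i,b)[180:260,130:175].max(2)>40).sum())
l=cv2.imread("pics/l.png");print("gutter diff",(cv2.absdiff(l,b)[135:190,212:238].max(2)>40).sum())
E
```

```text
t31.12 [ 428.7 -206.8  363.8] yaw 85.77 tz [-0.  0. -1.] F [0.1 0.7 0.2] w 0.004 [-0.45  0.17  1.98  0.    0.99 -0.38]
0.09 [(-120, 82), (-115, 83), (-111, 82), (-107, 85), (-103, 86), (-99, 87), (-95, 116), (-91, 135), (-87, 132), (-83, 98), (-79, 109), (-75, 127), (-71, 126), (-67, 125)]
0.06 [(-120, 89), (-115, 92), (-111, 93), (-107, 89), (-103, 87), (-99, 85), (-95, 115), (-91, 131), (-87, 130), (-83, 106), (-79, 136), (-75, 157), (-71, 166), (-67, 168)]
0.01 [(-120, 91), (-115, 91), (-111, 85), (-107, 85), (-103, 82), (-99, 85), (-95, 132), (-91, 113), (-87, 131), (-83, 101), (-79, 134), (-75, 144), (-71, 168), (-67, 169)]
-0.01 [(-120, 85), (-115, 86), (-111, 86), (-107, 88), (-103, 84), (-99, 85), (-95, 105), (-91, 105), (-87, 105), (-83, 92), (-79, 138), (-75, 160), (-71, 170), (-67, 172)]
-0.06 [(-120, 85), (-115, 88), (-111, 91), (-107, 91), (-103, 86), (-99, 121), (-95, 199), (-91, 185), (-87, 191), (-83, 99), (-79, 131), (-75, 147), (-71, 174), (-67, 174)]
-0.09 [(-120, 73), (-115, 73), (-111, 82), (-107, 84), (-103, 83), (-99, 88), (-95, 199), (-91, 184), (-87, 181), (-83, 105), (-79, 118), (-75, 147), (-71, 175), (-67, 174)]
tray diff 0
gutter diff 51
```

```bash
python3 -c "
from cell import order;print(order.hand_in())"
```

```text
the job is handed in; nothing more can be done
None
```

I handed the job in at about 31 s on the robot's clock; no verdict came back. By camera and force readings, three offcuts are in the gutter, the scraper is in its tray, both tools lie on the bed, and the guard is shut with the flange lapped over.

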